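# Refit the sprung roller in a chocolate outfeed machine

## Task

Take the white roller out of the grey drying rack and fit it back between the two cheeks of the outfeed machine: brass sprung pin (orange collar) in the recess of the tall blue cheek, plain pin in the recess of the low steel cheek. Squeeze the spring in gently against the cheek, without ramming the roller or the machine (stay below 25 N), feel for the recesses, ease it out so that both pins are fully home, then let go. Leave everything else on the table where it is.

Things in the scene. Friction and masses are not known exactly. Their poses are not given: they have to be found in the camera images.
- stand: Fixed outfeed machine: steel base 170 x 270 mm, top 44 mm above the table. Origin under its centre; z up, y from the low dark steel cheek to the tall blue cheek. Both cheeks are 44 mm wide in x and 16 mm thick, on one head whose height is set by hand and not measured: the recess centres are both at 86 to 114 mm above the table: feel for them. A bar under them has its top 28 mm below their centres.
- tall_face (a point): Point on the flat inner face of the tall blue cheek (at y = +83 mm of the stand), 100 mm above the table: the nominal centre of its square blind recess, 13 x 13 mm, 9 mm deep; the true centre is up to 14 mm higher or lower. The face goes on to 74 mm above the recess centre. Outside stand a column (to 174 mm) and a white drive box 90 mm high. Axes as the stand's.
- low_face (a point): Point on the flat inner face of the low dark steel cheek (at y = -83 mm of the stand, 166 mm from the other face), 100 mm above the table: the nominal centre of its recess, which is like the other's and at the same true height. This cheek ends 14 mm above the recess centre: keep the barrel over that until it is above the gap. The column outside it is 94 mm high. Axes as the stand's.
- roller_mid (a point): Centre of the loose white roller, on its axis; y is the roller's axis and points to the sprung end (orange collar; dark collar on the plain end). Barrel 34 mm across, 150 mm long, about 0.27 kg. It starts lying level in the rack, its axis 45 mm above the table, the middle 100 mm of the barrel free for fingers. Grip it at its middle. Once seated, this point is at y = -7 mm of the stand.
- sprung_tip (a point): Tip of the brass sprung pin: 10 mm thick, round end, standing 26 mm out of the barrel (tip 101 mm from roller_mid). It slides in by at most 22 mm against a spring of 2 N at first, rising 0.35 N per mm to 10 N, then stops hard. Pins and cheeks are slippery (friction about 0.2). Pushed in against the flat face above the recess and slid down, it springs out into the recess.
- plain_tip (a point): Tip of the fixed steel pin on the plain end: 10 mm thick, round end, standing 10 mm out of the barrel (tip 85 mm from roller_mid). With the sprung pin against the tall cheek's flat face, it must be pushed in 20 of its 22 mm before this tip clears the low cheek. Seated, both tips are 9 mm inside their recesses.
- rack: Grey drying rack, fixed, 110 x 210 mm with two saddles 116 mm apart (tops of their lugs 40 mm above the table) in which the roller starts; origin under its centre, y along the roller's axis. It may stand at either side of the table.
- mould: flat cream chocolate mould with dark round cavities, 135 x 200 x 22 mm, loose, origin under its centre. To be left alone.
- scraper: spatula lying in front of the machine, loose. To be left alone.
- bowl: steel bowl, 120 mm across, 70 mm high, loose. To be left alone.
- jar: jar, 70 mm across, 100 mm high, loose. To be left alone.
- giftbox: flat purple gift box, 90 x 90 x 35 mm, loose. To be left alone.
- brush: brush lying behind the machine, loose. To be left alone.
- cup: white cup, 70 mm across, 75 mm high, loose. To be left alone.
Things that resemble listed ones, but are neither listed nor needed, are in the scene too. Of the things that look like the part that bears roller_mid, the smaller one is meant.

How it is judged:
On the way, in this order (a step that is already met when the one before it is completed fails the run):
1. the roller has been lifted clear of the rack (height (world z) of roller_mid above 0.07 m), for 0.1 s.
2. the sprung pin is in the tall cheek's recess (its tip at least 4 mm past the face) (y of sprung_tip in the frame of stand above 0.087 m and x of sprung_tip in the frame of stand between -0.005 and 0.005 m and z of sprung_tip in the frame of stand between 0.081 and 0.119 m), for 0.1 s.
At the end, for the whole second after the job is handed in: The roller is released, still (below 20 mm/s) and level (within 0.06 rad) between the cheeks, each pin's tip at least 6 mm past the inner face of its cheek (sprung pin: tall blue; plain pin: low), within 5 mm of the stand's middle plane and 81 to 119 mm above the table (y of sprung_tip in the frame of stand above 0.089 m and x of sprung_tip in the frame of stand between -0.005 and 0.005 m and z of sprung_tip in the frame of stand between 0.081 and 0.119 m and y of plain_tip in the frame of stand below -0.089 m and x of plain_tip in the frame of stand between -0.005 and 0.005 m and z of plain_tip in the frame of stand between 0.081 and 0.119 m and linear speed of roller below 0.02 m/s and angle between roller_mid's own y axis and vertical between 1.511 and 1.631 rad); the robot touches nothing.
It fails at once if the roller (or its pins) presses on the machine with more than 25 N (contact force between roller and stand above 25 N).
It fails at once if the robot presses on the machine with more than 25 N (contact force between the arm and stand above 25 N).
It fails at once if a bystander is moved by more than 15 mm (distance of any of mould, scraper, bowl, jar, giftbox, brush, cup from where it was at the start of the episode above 0.015 m).
It also fails if it takes over 66 s, if anything falls off the work surface, if the arm or the gripper's body presses on something with over 40 N, if the wrist force passes 120 N, or if a joint passes its speed limit or range.

## Robot

A 7-joint arm with a two-finger parallel gripper is mounted at the origin on the work surface. World frame = base frame: x ahead of the robot, y to its left, z up, the work surface at z = 0. Lengths are in m, angles in rad, forces in N, time in s.
With the tool pointing down it reaches from about 0.4 to 0.875 m from the base axis. Payload 19.3 kg.
Tool frame: the origin (TCP) lies where the fingers leave the gripper's body, on its centre line; the fingertips stand bot.tip_reach ahead of it and the grasp point (between the pads) lies 54 mm ahead of it (bot.tip_reach is the distance from the TCP to the fingertips, in m); z points along the fingers, y is the line along which they close (so a half turn about z gives the same grasp; the last joint's range is limited). The gripper opens to 85 mm and grips with 20 to 120 N. Pads are 22 mm wide; open, the fingers measure 114 mm over their backs; the gripper's body (76 mm by 85 mm) begins 54 mm behind the grasp point. The pads swing forward as they close: fully open they stand 13 mm farther back than shut.
Start: joints at [-1.371, 0.521, -0.036, 1.599, 0.021, 1.021, -0.113], TCP at [0.167, 0.602, 0.304] pointing down, gripper open.
Joint ranges: [-2.91, 2.91], [-0.3, 2.13], [-1.5, 1.42], [0.17, 2.43], [-1.26, 4.41], [0.16, 1.93], [-2.52, 2.52]. Speed limits (rad/s): [1.89, 1.89, 2.39, 2.39, 3.01, 3.01, 3.01].

## Interface

Orientations are given as [roll, pitch, yaw] about the fixed x, y, z axes, in that order (R = Rz(yaw) Ry(pitch) Rx(roll)).
In Python, from workcell import bot gives the robot as it stands. The module is installed in compiled form; this text tells all that it offers.
- The arm moves only by the shell command python3 -m jog 'ROWS' [FORCE]. ROWS is JSON, a list that holds one entry, the list of rows, each a list of 7 numbers: the shift along the tool's x, y, z in mm, then the turn, a rotation vector about the tool's x, y, z in rad, then the opening, from 0 (shut) to 1 (fully open). In form: [[[tx, ty, tz, wx, wy, wz, fingers], ...]]. A call has 1 to 5 rows; each row shifts and turns the commanded pose from where the row before left it, along the tool's axes as they then stand; what a row does not reach is not made up. A row lasts 1/10 s, in which the tool goes at most 50 mm and 8.59 degrees, less where a joint would pass 70% of its speed; a pose out of reach is approached as far as the arm can. A call is refused whole if a number of a shift passes 50 or a number of a turn 0.15, either way. A call with a gripper value outside its range is refused whole. The fingers move at their own pace and stop on an object; FORCE is the grip in N (left out, the last holds). Time passes only in rows, so rows that do not move let the fingers close. It gives the time, the measured TCP pose, the force, the opening and the grip force at its end, in the units of the state.
- bot.observe(): the state, without advancing time (a new reading comes with each control period).
- bot.grab_frame(name): name is "scene" or "top" or "wrist"; returns a dict with "img" (384x512x3 uint8, red, green, blue), "intrinsics" (3x3 intrinsics, pixels), "R" (3x3) and "t" (3): a world point X has camera coordinates R X + t; the wrist camera has in their place "tool_from_camera" (4x4, takes a point from camera to tool coordinates, whose origin is the TCP and whose axes are the flange's). Camera axes: x right, y down, z forward; pixel columns grow to the right and rows downward; lengths in m; the calibration is good to about 2 mm. A picture is of the moment at which its call begins: read the wrist's pose just before it. There is no depth.
- bot.job_done(): hands the job in; it is judged then, once.
Trained networks look in a picture, given as the dict that the camera call returned (one of the last four; its "shot" number tells which), for a name from the list of things; names that differ only in an ending like _2 or _b are one class to them, and where a whole thing is asked for, a point or a joint stands for the part that bears it (a point fixed in the world has none). Each returns a list of dicts, best first, with "conf" (0 to 1); they miss things now and then, are a little off and sometimes report something else, mostly with a low value. They report only what shows in the picture. A call takes as long as a camera call. They do not tell look-alikes from the thing itself.
- bot.trace(query, picture): "region" (384x512 bool, what is visible of it).
- bot.spot_point(query, picture): "xyz" ([x, y, z] in m, in world coordinates, good to about 4 mm: a listed point, or the origin of a listed thing).
The state is a dict: "clock": time; "qpos": joint angles; "qd": joint speeds; "joint_efforts": joint torques, N m; "position": TCP position; "tool_rot": TCP orientation; "force": force on the tool from outside, world axes, zero at the start; "moment": the same for the moment, N m; "grip_width": finger opening in m; "finger_force": force on a finger pad.
Only numpy, scipy, OpenCV 4.12 (cv2) and the standard library are available. Lean on these libraries where they do the work, as an engineer would, in place of code of your own. Each camera call takes 0.05 s, during which the arm holds its last target. There are 200 camera calls.

## Working session

There is one attempt and no reset: what is moved stays moved. The work goes in short steps, Python scripts to look and compute and a shell command to move; the robot and the scene stay as the last step left them, time stands still between calls to the robot, and variables do not carry over. Pictures are saved under pics/ and viewed, at most 10 in all, crops included, and the job is handed in when it is done.

```bash
mkdir -p pics
cat > h.py <<'E'
import numpy as np, cv2, json
from workcell import bot
from scipy.spatial.transform import Rotation as Ro
def save(p,n): cv2.imwrite(n,cv2.cvtColor(p["img"],cv2.COLOR_RGB2BGR))
E
python3 - <<'E'
from h import *
s=bot.observe(); print(s, bot.tip_reach)
P=[bot.grab_frame(n) for n in("scene","top")]
cv2.imwrite("pics/a.png",cv2.cvtColor(np.vstack([p["img"] for p in P]),cv2.COLOR_RGB2BGR)[:, :])
im=np.hstack([p["img"] for p in P]); im=cv2.resize(im,(800,300)); 
save(P[0],"pics/s.png");save(P[1],"pics/t.png")
for n,p in zip("st",P):
  for q in["stand","tall_face","low_face","roller_mid","sprung_tip","plain_tip","rack"]:
    print(n,q,[(np.round(d["xyz"],3).tolist(),round(d["conf"],2)) for d in bot.spot_point(q,p)])
E
```

```text
{'clock': 0.0, 'qpos': array([-1.37118676,  0.52200381, -0.03632745,  1.59998686,  0.02119395,
        1.02110894, -0.1128115 ]), 'qd': array([ 7.39682972e-05, -2.58253202e-04, -5.49921121e-04,  2.58279165e-04,
       -4.39366260e-04, -8.44469855e-04, -1.23837355e-03]), 'joint_efforts': array([ 5.78948516e-05, -9.27119851e+01,  1.97962917e+00, -3.69914639e+01,
        1.78175321e-02,  8.38230655e-03,  8.81299070e-05]), 'position': array([0.16655414, 0.6021396 , 0.30333962]), 'tool_rot': array([-3.14047298e+00,  7.50196140e-05,  2.87175814e+00]), 'force': array([-0.83345549,  0.22710596,  0.12954179]), 'moment': array([0.04180105, 0.05093415, 0.01556852]), 'finger_force': 0.0, 'grip_width': 0.08536791594916357} 0.0726
s stand [([0.576, 0.016, -0.0], 0.6)]
s tall_face [([0.598, 0.099, 0.099], 0.64)]
s low_face [([0.554, -0.061, 0.099], 0.6)]
s roller_mid [([0.492, -0.313, 0.041], 0.73), ([0.208, -0.343, 0.023], 0.66)]
s sprung_tip []
s plain_tip [([0.576, -0.296, 0.045], 0.87), ([0.31, -0.398, 0.02], 0.77)]
s rack [([0.491, -0.316, -0.002], 0.56)]
t stand [([0.573, 0.016, 0.002], 0.92), ([0.602, 0.097, 0.101], 0.59)]
t tall_face [([0.602, 0.094, 0.102], 0.83), ([0.766, -0.112, -0.002], 0.46)]
t low_face [([0.559, -0.064, 0.1], 0.97)]
t roller_mid [([0.486, -0.315, 0.045], 0.77), ([0.206, -0.349, 0.022], 0.68), ([0.486, 0.333, 0.0], 0.33)]
t sprung_tip [([0.697, 0.305, 0.002], 0.46), ([0.086, -0.296, 0.021], 0.43), ([0.392, -0.334, 0.042], 0.36)]
t plain_tip [([0.31, -0.391, 0.021], 0.64), ([0.576, -0.299, 0.043], 0.57)]
t rack [([0.492, -0.316, 0.005], 0.91), ([0.49, -0.316, 0.046], 0.67)]
```

View pics/s.png

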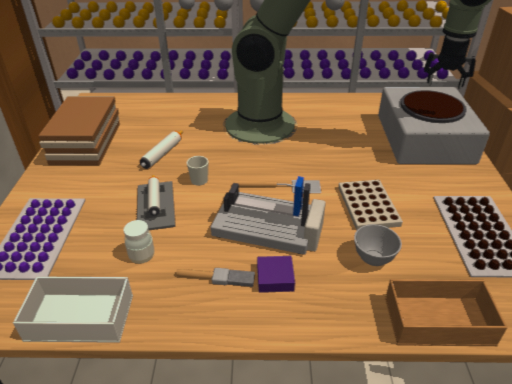

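View pics/t.png

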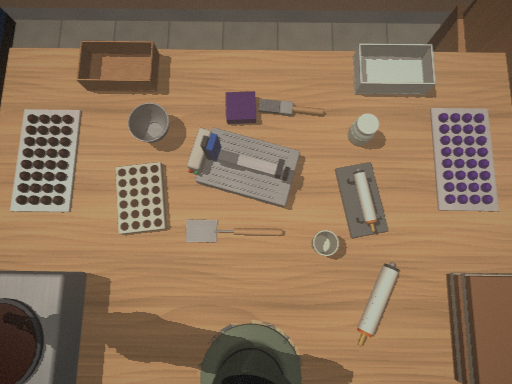

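The scene view shows a roller lying in the grey rack (scene 153,198; top 365,198) and a larger roller loose on the table (scene 160,150; top 378,300). The one in the rack fits, being smaller and in the saddles, with its orange end at top (372,228). I'll confirm it in a crop and plan the path.

```bash
cat >> h.py <<'E'
def plan(goal,yaw=None):
    "remaining shift in tool mm (current tool axes) and turn about tool z"
    s=bot.observe(); R=Ro.from_euler('xyz',s['tool_rot']); d=R.inv().apply(np.array(goal)-s['position'])*1000
    w=None
    if yaw is not None: w=(R.inv()*Ro.from_euler('xyz',[np.pi,0,yaw])).as_rotvec().round(3)
    print('clock',round(s['clock'],2),'pos',s['position'].round(4),'rpy',s['tool_rot'].round(3),'F',s['force'].round(1),'tool shift',d.round(1),'turn',w,'q7',s['qpos'][6].round(2))
E
python3 - <<'E'
from h import *
im=cv2.imread("pics/t.png")[150:350,300:450]
cv2.imwrite("pics/c.png",cv2.resize(im,None,fx=3,fy=3,interpolation=cv2.INTER_CUBIC))
plan([0.40,0.30,0.33],-2.948)
E
python3 -m jog '[[[20,50,0,0,0,0,1],[20,50,0,0,0,0,1],[20,50,0,0,0,0,1],[-10,50,0,0,0,-0.1,1],[-30,50,0,0,0,-0.1,1]]]'
```

```text
clock 0.8 pos [0.1666 0.6024 0.3039] rpy [-3.142 -0.     2.872] F [1.  0.8 0.1] tool shift [-305.6 -229.2  -26.1] turn [ 0.    -0.    -0.463] q7 -0.11
clock: 1.3
position: [0.1926, 0.8217, 0.3038]
tool_rot: [3.142, -0.001, 3.041]
force: [0.4, 0.1, 0.5]
grip_width: 0.0851
finger_force: 0.0
```

View pics/c.png

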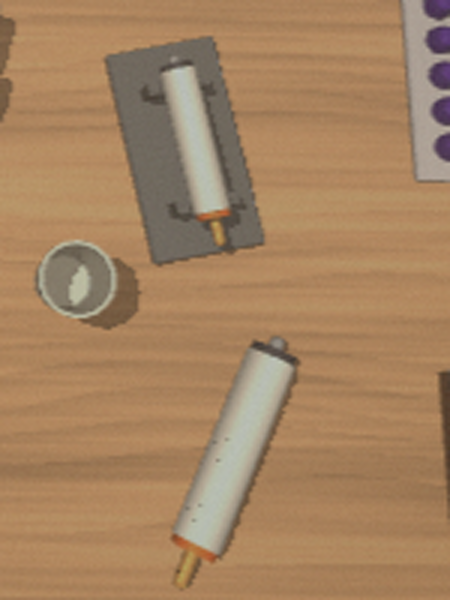

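The crop confirms it: the small roller is in the rack, with its orange collar and brass pin toward the robot (crop 213,225). The bigger one is the loose decoy (crop 235,450). My first move was guessed and went the wrong way, so I'll go by the plan output from here.

```bash
python3 -c "
from h import *
plan([0.40,0.40,0.32],-2.948);plan([0.49,-0.10,0.32],-2.948)"
```

```text
clock 1.3 pos [0.1926 0.8217 0.3038] rpy [ 3.142e+00 -1.000e-03  3.041e+00] F [0.4 0.1 0.5] tool shift [-248.5 -398.8  -16.4] turn [ 0.    -0.001 -0.294] q7 0.04
clock 1.3 pos [0.1926 0.8217 0.3038] rpy [ 3.142e+00 -1.000e-03  3.041e+00] F [0.4 0.1 0.5] tool shift [-388.  -887.3  -16.6] turn [ 0.    -0.001 -0.294] q7 0.04
```

```bash
python3 -m jog '[[[-30,-40,-3,0,0,0,1],[-30,-40,-3,0,0,0,1],[-30,-40,-3,0,0,0,1],[-30,-40,-3,0,0,0,1],[-30,-40,-3,0,0,0,1]]]' >/dev/null
python3 -m jog '[[[-20,-45,0,0,0,-0.06,1],[-20,-45,0,0,0,-0.06,1],[-20,-45,0,0,0,-0.06,1],[-20,-45,0,0,0,-0.06,1],[-20,-45,0,0,0,-0.05,1]]]'
python3 -c "
from h import *
plan([0.49,-0.32,0.30],-2.948)"
```

```text
clock: 2.3
position: [0.4253, 0.3806, 0.3196]
tool_rot: [3.141, 0.001, -2.955]
force: [0.9, 1.0, 0.2]
grip_width: 0.0853
finger_force: 0.0
clock 2.3 pos [0.4253 0.3806 0.3196] rpy [ 3.141e+00  1.000e-03 -2.955e+00] F [0.9 1.  0.2] tool shift [  66.2 -700.5   19.5] turn [ 0.     0.001 -0.007] q7 0.87
```

```bash
python3 -m jog '[[[5,-50,0,0,0,0,1],[5,-50,0,0,0,0,1],[5,-50,0,0,0,0,1],[5,-50,0,0,0,0,1],[5,-50,0,0,0,0,1]]]' >/dev/null
python3 -m jog '[[[5,-50,0,0,0,0,1],[5,-50,0,0,0,0,1],[5,-50,0,0,0,0,1],[5,-50,0,0,0,0,1],[5,-50,0,0,0,0,1]]]'
python3 -m jog '[[[5,-50,4,0,0,0,1],[5,-50,5,0,0,0,1],[5,-50,5,0,0,0,1],[0,0,0,0,0,0,1]]]'
cat >> h.py <<'E'
def wcam():
    s=bot.observe(); p=bot.grab_frame("wrist")
    R=Ro.from_euler('xyz',s['tool_rot']).as_matrix(); T=np.eye(4);T[:3,:3]=R;T[:3,3]=s['position']
    p["W"]=T@p["tool_from_camera"]; return p
def qs(p,names):
  for q in names: print(q,[(np.round(d["xyz"],4).tolist(),round(d["conf"],2)) for d in bot.spot_point(q,p)])
E
python3 - <<'E'
from h import *
plan([0.489,-0.315,0.30],-2.948)
p=wcam(); save(p,"pics/w1.png"); qs(p,["roller_mid","sprung_tip","plain_tip","rack"]); np.savez("w1.npz",img=p["img"],W=p["W"],K=p["intrinsics"])
print(p["tool_from_camera"].round(3))
E
```

```text
clock: 3.3
position: [0.4666, -0.1178, 0.3197]
tool_rot: [-3.141, 0.001, -2.958]
force: [0.4, 0.8, -0.1]
grip_width: 0.0856
finger_force: 0.0
clock: 3.7
position: [0.478, -0.2708, 0.3048]
tool_rot: [-3.139, -0.001, -2.965]
force: [-1.1, 1.5, -0.6]
grip_width: 0.0855
finger_force: 0.0
clock 3.7 pos [ 0.478  -0.2708  0.3048] rpy [-3.139e+00 -1.000e-03 -2.965e+00] F [-1.1  1.5 -0.6] tool shift [ -3.  -45.5   4.9] turn [-0.002 -0.001 -0.017] q7 2.23
roller_mid [([0.4913, -0.316, 0.0441], 0.93)]
sprung_tip [([0.3908, -0.3348, 0.0476], 0.53)]
plain_tip [([0.5753, -0.296, 0.0482], 0.65)]
rack [([0.4903, -0.3166, 0.0029], 0.7)]
[[ 0.001 -0.963 -0.268  0.067]
 [ 1.     0.001  0.001  0.001]
 [-0.001 -0.268  0.963 -0.069]
 [ 0.     0.     0.     1.   ]]
```

View pics/w1.png

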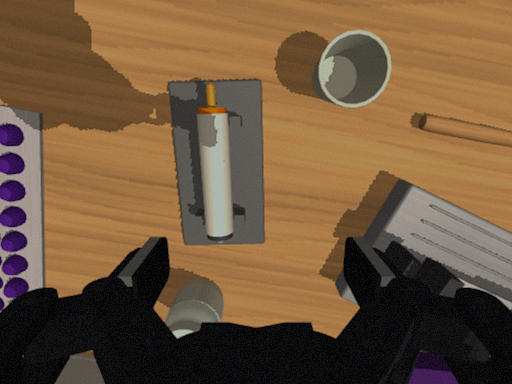

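The wrist view shows the roller from its brass tip (211,85) to the plain pin (220,238), lying in the rack with the cup at (352,68). Next I triangulate it against the top view.

Run:
```python
from h import *
def ray(p,uv,W=None):
    K=np.array(p["intrinsics"]); d=np.linalg.inv(K)@[uv[0],uv[1],1]
    if "W" in p: return p["W"][:3,3], p["W"][:3,:3]@d
    R=np.array(p["R"]);return -R.T@np.array(p["t"]), R.T@d
def rect(p):
    r=bot.trace("roller_mid",p)
    for d in r:
        m=d["region"]; ys,xs=np.nonzero(m); print("trace",d["conf"],m.sum(),(xs.mean(),ys.mean()))
    return r
w=wcam(); t=bot.grab_frame("top"); s=bot.grab_frame("scene")
C=[]
for p,c0 in((w,(216,170)),(t,(366,200)),(s,(153,198))):
    r=[np.nonzero(d["region"]) for d in rect(p)]
    c=min([(x.mean(),y.mean()) for y,x in r],key=lambda c:np.hypot(c[0]-c0[0],c[1]-c0[1])); C.append(ray(p,c))
A=sum(np.eye(3)-np.outer(d,d)/(d@d) for o,d in C); b=sum((np.eye(3)-np.outer(d,d)/(d@d))@o for o,d in C)
print("tri",np.linalg.solve(A,b).round(4))
def at(p,uv,z): o,d=ray(p,uv); return (o+d*(z-o[2])/d[2]).round(4)
a,b=at(w,(211,85),.045),at(w,(220,238),.045); print(a,b,np.linalg.norm(a-b),np.arctan2(*(a-b)[1::-1]))
qs(t,["stand","tall_face","low_face"])
plan([0.490,-0.3155,0.20],-2.94)
```

```text
trace 0.63 4129 (np.float64(209.21264228626785), np.float64(163.92492128844756))
trace 0.21 10103 (np.float64(215.4464020587944), np.float64(153.25566663367317))
trace 0.65 419 (np.float64(366.1766109785203), np.float64(204.71360381861575))
trace 0.25 681 (np.float64(362.4684287812041), np.float64(129.8208516886931))
trace 0.74 436 (np.float64(153.6697247706422), np.float64(195.32110091743118))
tri [ 0.476  -0.3197  0.0349]
[ 0.398  -0.3265  0.045 ] [ 0.5707 -0.2902  0.045 ] 0.1764737374228811 -2.9344174544308816
stand [([0.5753, 0.0163, 0.003], 0.96)]
tall_face [([0.6009, 0.0926, 0.1025], 0.67)]
low_face [([0.5565, -0.0632, 0.1], 0.73)]
clock 4.4 pos [ 0.4793 -0.2644  0.3055] rpy [-3.141  0.    -2.958] F [0.5 0.4 1. ] tool shift [ -1.1 -52.1 105.6] turn [-0.     0.    -0.018] q7 2.23
```

```bash
python3 -m jog '[[[0,-26,20,0,0,0,1],[0,-24,30,0,0,-0.02,1],[0,0,40,0,0,0,1],[0,0,30,0,0,0,1],[0,0,0,0,0,0,1]]]'
python3 - <<'E'
from h import *
p=wcam(); save(p,"pics/w2.png"); qs(p,["roller_mid","sprung_tip","plain_tip"])
plan([0.490,-0.315,0.097],-2.936)
E
```

```text
clock: 4.9
position: [0.487, -0.3129, 0.1821]
tool_rot: [3.138, -0.004, -2.938]
force: [-0.2, 0.5, 0.1]
grip_width: 0.0856
finger_force: 0.0
roller_mid [([0.4928, -0.3149, 0.0453], 0.88)]
sprung_tip [([0.3904, -0.3366, 0.046], 0.89)]
plain_tip [([0.5746, -0.2982, 0.0475], 0.63)]
clock 5.1 pos [ 0.4891 -0.3141  0.1873] rpy [-3.140e+00  2.000e-03 -2.938e+00] F [-0.1 -0.7  0.4] tool shift [-0.5 -0.9 90.3] turn [-0.002  0.002 -0.002] q7 2.35
```

View pics/w2.png

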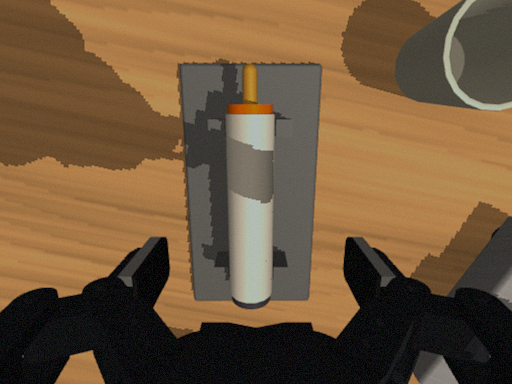

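The roller is centred between the fingers (axis near col 250, pads 165/345) and parallel to the tool. I'll descend and grip.

```bash
python3 -m jog '[[[-2,-1,30,0,0,0,1],[0,0,30,0,0,0,1],[0,0,20,0,0,0,1],[0,0,10,0,0,0,1],[0,0,0,0,0,0,1]]]' 40
python3 -m jog '[[[0,0,0,0,0,0,0],[0,0,0,0,0,0,0],[0,0,0,0,0,0,0],[0,0,0,0,0,0,0],[0,0,0,0,0,0,0]]]' 40
python3 -m jog '[[[0,0,0,0,0,0,0],[0,0,0,0,0,0,0],[0,0,0,0,0,0,0]]]' 80
python3 -c "
from h import *
plan([0.490,-0.315,0.26],-2.936)"
```

```text
clock: 5.6
position: [0.4908, -0.3143, 0.0958]
tool_rot: [-3.142, 0.0, -2.938]
force: [0.4, 0.4, 0.4]
grip_width: 0.0853
finger_force: 0.0
clock: 6.1
position: [0.4909, -0.3145, 0.0963]
tool_rot: [-3.141, 0.001, -2.938]
force: [-1.6, 0.2, 9.6]
grip_width: 0.0328
finger_force: 38.8
clock: 6.4
position: [0.491, -0.3145, 0.0964]
tool_rot: [-3.141, 0.001, -2.938]
force: [-2.0, 0.3, 12.3]
grip_width: 0.0323
finger_force: 78.1
clock 6.4 pos [ 0.491  -0.3145  0.0964] rpy [-3.141e+00  1.000e-03 -2.938e+00] F [-2.   0.3 12.3] tool shift [   0.9   -0.4 -163.6] turn [-0.001  0.001 -0.002] q7 2.36
```

```bash
python3 -m jog '[[[0,0,-5,0,0,0,0],[0,0,-20,0,0,0,0],[0,0,-40,0,0,0,0],[0,0,-50,0,0,0,0],[0,0,-50,0,0,0,0]]]' 90
python3 -m jog '[[[0,0,-35,0,0,0.05,0],[0,0,0,0,0,0.1,0],[0,0,0,0,0,0.14,0],[0,0,0,0,0,0.14,0],[0,0,0,0,0,0.14,0]]]'
python3 -m jog '[[[0,0,0,0,0,0.14,0],[0,0,0,0,0,0.14,0],[0,0,0,0,0,0.14,0],[0,0,0,0,0,0.14,0],[0,0,0,0,0,0.14,0]]]'
python3 -m jog '[[[0,0,0,0,0,0.14,0],[0,0,0,0,0,0.14,0],[0,0,0,0,0,0.14,0],[0,0,0,0,0,0.14,0],[0,0,0,0,0,0.1,0]]]'
python3 -c "
from h import *
plan([0.564,-0.034,0.29],1.302)"
```

```text
clock: 6.9
position: [0.4901, -0.3141, 0.2624]
tool_rot: [3.141, -0.001, -2.938]
force: [1.4, -0.4, -1.0]
grip_width: 0.032
finger_force: 89.5
clock: 7.4
position: [0.4904, -0.3142, 0.2958]
tool_rot: [3.141, 0.0, 2.769]
force: [0.4, 0.1, -1.9]
grip_width: 0.0317
finger_force: 89.6
clock: 7.9
position: [0.4904, -0.3141, 0.2957]
tool_rot: [3.141, -0.0, 2.069]
force: [-0.8, 0.1, -2.2]
grip_width: 0.0318
finger_force: 89.5
clock: 8.4
position: [0.4905, -0.314, 0.2957]
tool_rot: [3.142, -0.0, 1.41]
force: [1.2, 0.3, -1.5]
grip_width: 0.0315
finger_force: 89.5
clock 8.4 pos [ 0.4905 -0.314   0.2957] rpy [ 3.142 -0.     1.41 ] F [ 1.2  0.3 -1.5] tool shift [288.2  27.6   5.8] turn [ 0.    -0.     0.108] q7 0.67
```

```bash
python3 -m jog '[[[50,10,0,0,0,0.06,0],[50,10,0,0,0,0.05,0],[50,7,0,0,0,0,0],[50,0,0,0,0,0,0],[40,0,0,0,0,0,0]]]' >/dev/null
python3 -m jog '[[[0,0,0,0,0,0,0],[0,0,0,0,0,0,0]]]'
python3 - <<'E'
from h import *
p=wcam(); save(p,"pics/w3.png"); qs(p,["roller_mid","sprung_tip","plain_tip","stand","tall_face","low_face"])
t=bot.grab_frame("top"); print("top"); qs(t,["roller_mid","sprung_tip","plain_tip","tall_face","low_face"])
plan([0.564,-0.034,0.29],1.302)
E
```

```text
clock: 9.1
position: [0.5712, -0.0879, 0.2955]
tool_rot: [-3.141, -0.0, 1.307]
force: [-0.6, -1.1, -2.1]
grip_width: 0.0321
finger_force: 89.6
roller_mid [([0.5705, -0.0905, 0.2467], 0.96), ([0.3845, 0.0569, 0.0031], 0.38)]
sprung_tip [([0.5969, 0.0121, 0.2407], 0.56), ([0.5782, 0.0178, 0.0007], 0.5)]
plain_tip [([0.3558, -0.2011, 0.001], 0.2)]
stand [([0.5783, 0.017, 0.0002], 0.91)]
tall_face []
low_face [([0.3573, -0.2007, 0.0018], 0.19)]
top
roller_mid [([0.2075, -0.35, 0.0262], 0.98)]
sprung_tip [([0.0868, -0.2913, 0.0239], 0.57)]
plain_tip [([0.3096, -0.3879, 0.0219], 0.85), ([0.5483, -0.1697, 0.2463], 0.67)]
tall_face [([0.6895, -0.3208, 0.0004], 0.69)]
low_face []
clock 9.75 pos [ 0.5713 -0.0889  0.2955] rpy [3.141 0.    1.305] F [ 0.3 -0.2 -2.1] tool shift [ 51.  -21.4   5.5] turn [0.    0.    0.003] q7 0.18
```

View pics/w3.png

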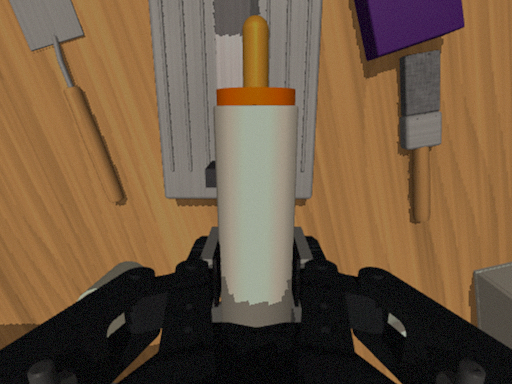

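The roller is held straight (axis at col 256), with the machine base edges at cols 150–165 and 312–322. The base centre is about 18 px left, which is about 20 mm along tool −y. I'll fit the base edges for a precise centre plane and yaw.

```bash
cat > edge.py <<'E'
from h import *
def edges(r0,r1,zb=.044):
    p=wcam(); S=cv2.cvtColor(p["img"],cv2.COLOR_RGB2HSV)[...,1].astype(int)
    K=np.array(p["intrinsics"]);T=np.linalg.inv  # work in world
    s=bot.observe();R=Ro.from_euler('xyz',s['tool_rot'])
    out=[[],[]]
    for v in range(r0,r1,4):
        g=S[v]<60
        c=238
        run=cv2.morphologyEx(g.astype(np.uint8)[None],cv2.MORPH_OPEN,np.ones((1,5)))[0]
        xs=np.nonzero(run[120:345])[0]+120
        for k,u in enumerate((xs.min()-.5,xs.max()+.5)):
            d=p["W"][:3,:3]@np.linalg.inv(K)@[u,v,1];o=p["W"][:3,3];X=o+d*(zb-o[2])/d[2]
            out[k].append(R.inv().apply(X-s['position'])[:2]*1000)
    for k in(0,1):
        a=np.array(out[k]); f=np.polyfit(a[:,0],a[:,1],1)
        for _ in range(3):
            e=a[:,1]-np.polyval(f,a[:,0]); m=abs(e)<max(2*np.median(abs(e)),.3); f=np.polyfit(a[m,0],a[m,1],1)
        print("edge slope",f[0].round(4),"y at x=0",f[1].round(2),"at x=60",np.polyval(f,60).round(2),"n",m.sum(),"res",e[m].std().round(2),"x range",a[:,0].min().round(),a[:,0].max().round())
E
python3 -c "
from edge import *
edges(10,185)"
```

```text
edge slope -0.0026 y at x=0 -103.59 at x=60 -103.75 n 38 res 0.26 x range -10.0 162.0
edge slope -0.0009 y at x=0 62.83 at x=60 62.78 n 42 res 0.28 x range -10.0 162.0
```

```bash
python3 -m jog '[[[35,-10,0,0,0,0,0],[35,-10.5,0,0,0,0,0],[0,0,20,0,0,0,0],[0,0,20,0,0,0,0],[0,0,0,0,0,0,0]]]' 110
python3 - <<'E'
from edge import *
p=wcam(); save(p,"pics/w4.png"); qs(p,["roller_mid","sprung_tip","stand","tall_face"])
t=bot.grab_frame("top"); print("top"); qs(t,["roller_mid","sprung_tip","plain_tip","tall_face","low_face"])
t=bot.grab_frame("scene"); print("scene"); qs(t,["roller_mid","sprung_tip","plain_tip","tall_face","low_face"])
save(t,"pics/s4.png"); plan([.577,.016,.2]) 
edges(60,220)
im=np.hstack([p["img"],t["img"][130:300,150:377].repeat(2,0).repeat(2,1)[:340,:450][:, :]]) if 0 else None
a=cv2.resize(p["img"],(400,300)); b=cv2.resize(t["img"][150:275,190:357],(400,300))
cv2.imwrite("pics/m4.png",cv2.cvtColor(np.hstack([a,b]),cv2.COLOR_RGB2BGR))
E
```

```text
clock: 10.3
position: [0.569, -0.0154, 0.2537]
tool_rot: [-3.139, 0.001, 1.306]
force: [-0.7, 0.4, -1.9]
grip_width: 0.0315
finger_force: 110.0
roller_mid [([0.5694, -0.0143, 0.2022], 0.87)]
sprung_tip [([0.593, 0.0834, 0.203], 0.67), ([0.6011, 0.0964, 0.0989], 0.47)]
stand []
tall_face [([0.6016, 0.0935, 0.0986], 0.71)]
top
roller_mid [([0.2067, -0.3477, 0.0208], 0.78), ([0.5659, -0.0154, 0.2074], 0.54)]
sprung_tip [([0.0869, -0.2942, 0.0195], 0.55), ([0.5574, -0.0616, 0.1005], 0.51)]
plain_tip [([0.3112, -0.391, 0.0216], 0.94), ([0.3909, 0.0563, -0.0011], 0.74), ([0.5501, -0.0977, 0.2036], 0.72)]
tall_face []
low_face [([0.5563, -0.0626, 0.1013], 0.87)]
scene
roller_mid [([0.573, -0.0137, 0.2033], 0.97), ([0.2073, -0.3442, 0.0266], 0.74), ([0.5951, 0.0837, 0.202], 0.6)]
sprung_tip [([0.5952, 0.0842, 0.2038], 0.38)]
plain_tip [([0.3095, -0.397, 0.0208], 0.98), ([0.55, -0.0957, 0.2043], 0.74)]
tall_face [([0.5994, 0.098, 0.0965], 0.61)]
low_face [([0.5542, -0.061, 0.0986], 0.73), ([0.3921, 0.0528, -0.001], 0.73)]
clock 11.15 pos [ 0.5699 -0.0159  0.2555] rpy [3.141 0.    1.305] F [ 0.4 -0.1 -2.3] tool shift [32.6 -1.5 55.5] turn None q7 0.08
edge slope -0.0028 y at x=0 -83.32 at x=60 -83.49 n 39 res 0.27 x range -36.0 111.0
edge slope -0.0178 y at x=0 82.83 at x=60 81.77 n 32 res 0.59 x range -36.0 111.0
```

View pics/m4.png

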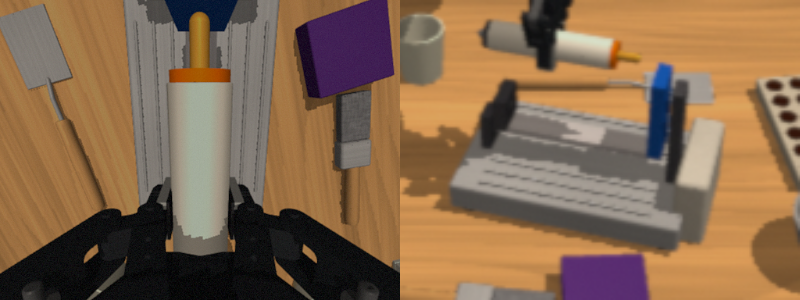

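The roller is centred on the machine (base edges at −83.3 and +82.8 mm) and the sprung tip is about 12 mm short of the blue cheek (scene inset 640,60 above the cheek). I'll lower to axis ≈0.153 and press in gently.

```bash
python3 -m jog '[[[0,0,20,0,0,0,0],[0,0,20,0,0,0,0],[0,0,10,0,0,0,0],[0,0,0,0,0,0,0]]]' 
python3 -m jog '[[[5,0,0,0,0,0,0],[4,0,0,0,0,0,0],[3,0,0,0,0,0,0],[3,0,0,0,0,0,0],[0,0,0,0,0,0,0]]]'
python3 -m jog '[[[3,0,0,0,0,0,0],[3,0,0,0,0,0,0],[2,0,0,0,0,0,0],[0,0,0,0,0,0,0]]]'
```

```text
clock: 11.6
position: [0.5694, -0.0159, 0.2046]
tool_rot: [-3.14, 0.001, 1.305]
force: [-1.0, 1.0, -1.6]
grip_width: 0.0314
finger_force: 110.0
clock: 12.1
position: [0.574, -0.0008, 0.2057]
tool_rot: [3.141, -0.0, 1.306]
force: [0.0, 0.4, -1.9]
grip_width: 0.0317
finger_force: 110.0
clock: 12.5
position: [0.5759, 0.0063, 0.2055]
tool_rot: [3.141, 0.0, 1.305]
force: [-0.5, -3.7, -1.7]
grip_width: 0.0315
finger_force: 110.0
```

```bash
python3 -m jog '[[[3,0,0,0,0,0,0],[3,0,0,0,0,0,0],[2,0,0,0,0,0,0],[2,0,0,0,0,0,0],[0,0,0,0,0,0,0]]]'
python3 -m jog '[[[2,0,0,0,0,0,0],[1,0,0,0,0,0,0],[0,0,0,0,0,0,0],[0,0,0,0,0,0,0]]]'
python3 -m jog '[[[1,0,0,0,0,0,0],[0,0,0,0,0,0,0]]]'
python3 -m jog '[[[1,0,0,0,0,0,0],[0,0,0,0,0,0,0]]]'
```

```text
clock: 13.0
position: [0.5784, 0.0154, 0.2055]
tool_rot: [3.142, 0.001, 1.305]
force: [-2.2, -7.3, -1.4]
grip_width: 0.031
finger_force: 110.1
clock: 13.4
position: [0.579, 0.0179, 0.2055]
tool_rot: [-3.142, 0.001, 1.304]
force: [-2.0, -7.7, -1.3]
grip_width: 0.0313
finger_force: 110.1
clock: 13.6
position: [0.5793, 0.0189, 0.2054]
tool_rot: [-3.142, 0.001, 1.304]
force: [-1.9, -7.9, -2.2]
grip_width: 0.0316
finger_force: 110.1
clock: 13.8
position: [0.5795, 0.0197, 0.2054]
tool_rot: [-3.142, 0.001, 1.304]
force: [-3.2, -9.8, -1.6]
grip_width: 0.0312
finger_force: 110.1
```

```bash
cat >> h.py <<'E'
def favg(n=4):
    F=[];P=[]
    for _ in range(n):
        bot.grab_frame("top"); s=bot.observe(); F.append(s['force']);P.append(s['position'])
    F=np.mean(F,0);P=np.mean(P,0);u=np.array([np.cos(1.304),np.sin(1.304),0]);v=np.array([np.sin(1.304),-np.cos(1.304),0]); print('axial',(F@u).round(2),'lat',(F@v).round(2),'z',F[2].round(2),'along',(u@(P-[.577,.016,0])*1000).round(2),'lat pos',(v@(P-[.577,.016,0])*1000).round(2),'tcp z',P[2].round(4),'clock',bot.observe()['clock'])
E
python3 -c "
from h import *
favg()"
python3 -m jog '[[[0.7,0,0,0,0,0,0],[0,0,0,0,0,0,0]]]'
python3 -c "
from h import *
favg()"
```

```text
axial -9.1 lat -0.72 z -0.86 along 4.2 lat pos 1.46 tcp z 0.2054 clock 14.0
clock: 14.2
position: [0.5797, 0.0204, 0.2054]
tool_rot: [-3.142, 0.001, 1.304]
force: [-3.1, -8.1, -0.9]
grip_width: 0.0315
finger_force: 110.1
axial -9.48 lat -0.75 z -2.1 along 4.86 lat pos 1.46 tcp z 0.2054 clock 14.4
```

```bash
python3 -m jog '[[[0.5,0,0,0,0,0,0],[0,0,0,0,0,0,0]]]'
python3 -c "
from h import *
favg()"
python3 -m jog '[[[0.5,0,0,0,0,0,0],[0,0,0,0,0,0,0]]]'
python3 -c "
from h import *
favg()"
```

```text
clock: 14.6
position: [0.5798, 0.0208, 0.2054]
tool_rot: [-3.141, 0.001, 1.304]
force: [-2.9, -9.0, -1.3]
grip_width: 0.0315
finger_force: 110.1
axial -9.7 lat -0.34 z -1.77 along 5.33 lat pos 1.46 tcp z 0.2054 clock 14.8
clock: 15.0
position: [0.5799, 0.0213, 0.2054]
tool_rot: [-3.141, 0.001, 1.304]
force: [-4.2, -8.8, -1.8]
grip_width: 0.0316
finger_force: 110.1
axial -9.67 lat -0.54 z -1.24 along 5.8 lat pos 1.46 tcp z 0.2054 clock 15.2
```

```bash
python3 -m jog '[[[0.6,0,0,0,0,0,0],[0,0,0,0,0,0,0]]]'
python3 -c "
from h import *
favg(6)"
```

```text
clock: 15.4
position: [0.58, 0.0216, 0.2054]
tool_rot: [-3.141, 0.002, 1.304]
force: [-3.7, -9.9, -2.1]
grip_width: 0.0315
finger_force: 110.1
axial -10.87 lat -0.79 z -1.79 along 6.19 lat pos 1.45 tcp z 0.2054 clock 15.7
```

```bash
python3 -m jog '[[[-0.9,0,0,0,0,0,0],[0,0,5,0,0,0,0],[0,0,5,0,0,0,0],[0,0,4,0,0,0,0],[0,0,0,0,0,0,0]]]'
python3 -c "
from h import *
favg()"
python3 -m jog '[[[0,0,2,0,0,0,0],[0,0,2,0,0,0,0],[0,0,1,0,0,0,0],[0,0,0,0,0,0,0]]]'
```

```text
clock: 16.2
position: [0.5799, 0.0209, 0.1911]
tool_rot: [3.142, 0.002, 1.304]
force: [-1.7, -9.5, -3.3]
grip_width: 0.0315
finger_force: 110.3
axial -9.63 lat 0.65 z -4.08 along 5.42 lat pos 1.51 tcp z 0.1913 clock 16.4
clock: 16.8
position: [0.58, 0.0209, 0.1865]
tool_rot: [3.141, 0.001, 1.304]
force: [-2.3, -10.0, -1.3]
grip_width: 0.0311
finger_force: 110.3
```

```bash
for i in 1 2; do python3 -m jog '[[[0,0,2,0,0,0,0],[0,0,2,0,0,0,0],[0,0,1,0,0,0,0],[0,0,0,0,0,0,0]]]' | grep -E "pos|force"; done
```

```text
position: [0.58, 0.0209, 0.1814]
force: [-2.1, -9.3, -1.6]
finger_force: 110.3
position: [0.5801, 0.0209, 0.1764]
force: [-2.9, -9.5, -0.9]
finger_force: 110.3
```

```bash
python3 -c "
from h import *
favg(3)"; python3 -m jog '[[[0,0,2,0,0,0,0],[0,0,2,0,0,0,0],[0,0,1,0,0,0,0],[0,0,0,0,0,0,0]]]' | grep -E "pos|force"; python3 -c "
from h import *
favg(3)"
```

```text
axial -9.7 lat -0.01 z -1.09 along 5.47 lat pos 1.65 tcp z 0.1765 clock 17.75
position: [0.58, 0.021, 0.1714]
force: [-1.5, -7.4, -1.9]
finger_force: 110.2
axial -8.82 lat 0.21 z -2.9 along 5.65 lat pos 1.57 tcp z 0.1714 clock 18.3
```

```bash
python3 -m jog '[[[0,0,1,0,0,0,0],[0,0,1,0,0,0,0],[0,0,0,0,0,0,0]]]' | grep -E "pos|force"; python3 -c "
from h import *
favg(3)";  python3 -m jog '[[[0,0,1,0,0,0,0],[0,0,1,0,0,0,0],[0,0,0,0,0,0,0]]]' | grep -E "pos|force"; python3 -c "
from h import *
favg(3)"
```

```text
position: [0.5799, 0.0211, 0.1692]
force: [-1.1, -7.8, -5.4]
finger_force: 110.1
axial -8.13 lat 0.58 z -7.71 along 5.64 lat pos 1.41 tcp z 0.1692 clock 18.75
position: [0.5798, 0.0214, 0.1671]
force: [-1.9, -7.1, -5.5]
finger_force: 109.9
axial -6.91 lat 0.03 z -5.67 along 5.92 lat pos 1.33 tcp z 0.1672 clock 19.2
```

```bash
python3 -m jog '[[[0,0,1,0,0,0,0],[0,0,0,0,0,0,0],[0,0,0,0,0,0,0]]]' | grep -E "pos|force"; python3 -c "
from h import *
favg(4)
qs(wcam(),['sprung_tip'])"
```

```text
position: [0.5799, 0.0214, 0.1663]
force: [-2.2, -6.0, -4.1]
finger_force: 109.9
axial -7.06 lat -0.58 z -3.5 along 5.97 lat pos 1.37 tcp z 0.1663 clock 19.7
sprung_tip []
```

```bash
python3 -m jog '[[[0,0,1,0,0,0,0],[0,0,0,0,0,0,0],[0,0,0,0,0,0,0]]]' | grep -E "pos|force"; python3 -c "
from h import *
favg(4)"
python3 -m jog '[[[0,0,1,0,0,0,0],[0,0,0,0,0,0,0],[0,0,0,0,0,0,0]]]' | grep -E "pos|force"; python3 -c "
from h import *
favg(4)"
```

```text
position: [0.5799, 0.0214, 0.1654]
force: [-2.5, -5.9, -1.9]
finger_force: 110.0
axial -6.62 lat -0.91 z -2.02 along 6.01 lat pos 1.41 tcp z 0.1654 clock 20.3
position: [0.5801, 0.0214, 0.1644]
force: [-2.1, -7.5, -1.3]
finger_force: 110.1
axial -6.59 lat 0.17 z -1.2 along 6.01 lat pos 1.58 tcp z 0.1645 clock 20.8
```

```bash
python3 -m jog '[[[-1,0,-0.3,0,0,0,0],[-1,0,0,0,0,0,0],[-1,0,0,0,0,0,0],[-0.5,0,0,0,0,0,0],[0,0,0,0,0,0,0]]]' | grep -E "pos|force"; python3 -c "
from h import *
favg(4)"
python3 -m jog '[[[-1,0,0,0,0,0,0],[-1,0,0,0,0,0,0],[0,0,0,0,0,0,0]]]' | grep -E "pos|force"; python3 -c "
from h import *
favg(4)"
```

```text
position: [0.5792, 0.0181, 0.1648]
force: [-1.1, -5.7, -2.0]
finger_force: 110.1
axial -5.22 lat -0.37 z -1.77 along 2.7 lat pos 1.58 tcp z 0.1648 clock 21.5
position: [0.5787, 0.0163, 0.1648]
force: [-1.3, -4.0, -2.4]
finger_force: 110.1
axial -4.39 lat 0.48 z -2.15 along 0.95 lat pos 1.57 tcp z 0.1648 clock 22.0
```

```bash
python3 -m jog '[[[-1,0,0,0,0,0,0],[-1,0,0,0,0,0,0],[-1,0,0,0,0,0,0],[0,0,0,0,0,0,0]]]' | grep -E "pos|force"; python3 -c "
from h import *
favg(4)"
python3 -m jog '[[[-1,0,0,0,0,0,0],[-1,0,0,0,0,0,0],[0,0,0,0,0,0,0]]]' | grep -E "pos|force"; python3 -c "
from h import *
favg(4)"
```

```text
position: [0.578, 0.0138, 0.1649]
force: [-0.6, -4.4, -1.8]
finger_force: 110.0
axial -3.9 lat 0.96 z -2.2 along -1.67 lat pos 1.55 tcp z 0.1648 clock 22.6
position: [0.5774, 0.0119, 0.1648]
force: [0.0, -3.4, -1.9]
finger_force: 110.0
axial -3.9 lat 0.53 z -2.31 along -3.69 lat pos 1.51 tcp z 0.1648 clock 23.1
```

```bash
python3 -m jog '[[[-0.8,0,0,0,0,0,0],[0,0,0,0,0,0,0],[0,0,0,0,0,0,0]]]' | grep -E "pos|force"; python3 -c "
from h import *
favg(4)"
python3 -m jog '[[[-0.7,0,0,0,0,0,0],[0,0,0,0,0,0,0],[0,0,0,0,0,0,0]]]' | grep -E "pos|force"; python3 -c "
from h import *
favg(5)"
```

```text
position: [0.5773, 0.0113, 0.1648]
force: [-0.4, -2.9, -1.9]
finger_force: 110.0
axial -2.78 lat 0.61 z -2.85 along -4.5 lat pos 1.51 tcp z 0.1648 clock 23.6
position: [0.5771, 0.0106, 0.1648]
force: [-0.3, -2.3, -2.2]
finger_force: 110.0
axial -2.79 lat 0.08 z -2.25 along -5.21 lat pos 1.52 tcp z 0.1648 clock 24.15
```

Run:
```python
from h import *
p=wcam(); t=bot.grab_frame("scene"); qs(t,["roller_mid","plain_tip"])
a=cv2.resize(p["img"],(400,300)); b=cv2.resize(t["img"][150:275,190:357],(400,300),interpolation=cv2.INTER_CUBIC)
cv2.imwrite("pics/m5.png",cv2.cvtColor(np.hstack([a,b]),cv2.COLOR_RGB2BGR))
```

```text
roller_mid [([0.5751, 0.0134, 0.1098], 0.94), ([0.7696, -0.1105, 0.0023], 0.72), ([0.2046, -0.3441, 0.0238], 0.68)]
plain_tip [([0.3074, -0.3976, 0.0192], 0.98), ([0.5575, -0.0695, 0.1134], 0.9)]
```

View pics/m5.png

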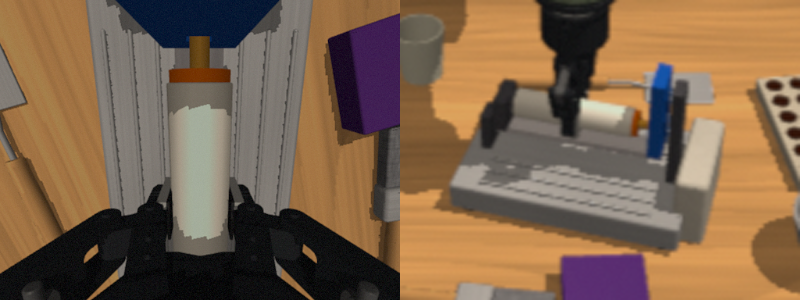

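The roller lies level between the cheeks, the brass pin going into the blue cheek (wrist 200,40; scene inset 640,122) and the plain end against the low cheek (inset 505,105). I'll release gently.

```bash
python3 -m jog '[[[0,0,0,0,0,0,0],[0,0,0,0,0,0,0],[0,0,0,0,0,0,0]]]' 20
python3 -m jog '[[[0,0,0,0,0,0,0.5],[0,0,0,0,0,0,0.6],[0,0,0,0,0,0,0.8],[0,0,0,0,0,0,1],[0,0,0,0,0,0,1]]]'
python3 -m jog '[[[0,0,-3,0,0,0,1],[0,0,-10,0,0,0,1],[0,0,-20,0,0,0,1],[0,0,-30,0,0,0,1],[0,0,-40,0,0,0,1]]]'
python3 -m jog '[[[-20,0,-30,0,0,0,1],[-20,0,0,0,0,0,1],[0,0,0,0,0,0,1],[0,0,0,0,0,0,1]]]'
python3 - <<'E'
from h import *
p=wcam(); t=bot.grab_frame("scene"); u=bot.grab_frame("top")
for c in(p,t,u): qs(c,["roller_mid","plain_tip","sprung_tip"])
a=cv2.resize(p["img"],(400,300)); b=cv2.resize(t["img"][150:275,190:357],(400,300),interpolation=cv2.INTER_CUBIC)
cv2.imwrite("pics/m6.png",cv2.cvtColor(np.hstack([a,b]),cv2.COLOR_RGB2BGR))
E
```

```text
clock: 24.65
position: [0.5771, 0.0106, 0.1648]
tool_rot: [3.141, -0.0, 1.305]
force: [-0.5, -1.7, -2.4]
grip_width: 0.0314
finger_force: 110.0
clock: 25.15
position: [0.5771, 0.0107, 0.1649]
tool_rot: [3.141, -0.0, 1.305]
force: [-0.0, -0.4, -0.1]
grip_width: 0.0853
finger_force: 0.0
clock: 25.65
position: [0.5765, 0.0104, 0.2688]
tool_rot: [-3.14, 0.001, 1.305]
force: [0.2, 0.9, 0.7]
grip_width: 0.0853
finger_force: 0.0
clock: 26.05
position: [0.5665, -0.0281, 0.2983]
tool_rot: [3.141, -0.001, 1.304]
force: [0.2, 0.7, -0.6]
grip_width: 0.0851
finger_force: 0.0
roller_mid [([0.5795, 0.0108, 0.1088], 0.57)]
plain_tip [([0.5557, -0.0625, 0.0966], 0.64), ([0.5543, -0.0693, 0.1136], 0.57)]
sprung_tip [([0.6034, 0.1081, 0.108], 0.48)]
roller_mid [([0.205, -0.3415, 0.0249], 0.75), ([0.576, 0.0093, 0.1071], 0.66), ([0.5558, -0.071, 0.11], 0.61)]
plain_tip [([0.489, -0.3172, -0.0029], 0.74), ([0.3613, -0.1989, 0.0019], 0.71), ([0.5564, -0.0676, 0.1074], 0.66), ([0.3084, -0.3966, 0.0184], 0.64)]
sprung_tip []
roller_mid [([0.2081, -0.3456, 0.0228], 0.73)]
plain_tip [([0.3076, -0.392, 0.0239], 0.76), ([0.5565, -0.0711, 0.1092], 0.58)]
sprung_tip [([0.0872, -0.2911, 0.0208], 0.47)]
```

View pics/m6.png

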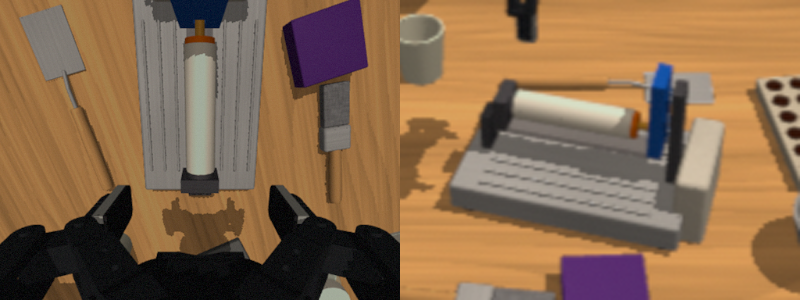

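The roller is level and released, with both pins inside the cheeks (wrist view 200,30 and 200,180). Everything around it looks undisturbed, so I'm handing in.

```bash
python3 -c "
from workcell import bot
print(bot.job_done())"
```

```text
the job is handed in; nothing more can be done
None
```

The roller is back between the cheeks, released and level, with the sprung pin in the tall blue cheek and the plain pin in the low one; axial force while pressing it in stayed around 11 N, and I handed the job in at about 26 s, but no verdict came back.

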